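# Stow the ring clamp in the free cradle and latch the keeper over it

## Task

Lay the loose wooden ring clamp lengthwise into the empty cradle of the sloped tool stand, well down in both saddles, and let go of it. Then pull the stand's sprung knob outward, turn it until its keeper arm lies over that clamp, and let it snap fully home in the notch on that side. Leave the clamp already in the stand and the other things on the table where they are.

Things in the scene. Friction and masses are not known exactly. Their poses are not given: they have to be found in the camera images.
- loose_clamp: the loose wooden ring clamp, 140 x 24 x 21 mm (26 mm over the metal ring at its waist), 80 g, lying flat on the table. Origin: centre of its underside; x along its length, z up. It can be gripped across its width anywhere near the middle; either end may point up the slope.
- loose_clamp_mid (a point): middle of the loose clamp, 11 mm above its underside
- stowed_clamp: an identical ring clamp already lying in one of the two cradles (which one varies); same frame. It lies loose in its cradle.
- stowed_clamp_mid (a point): middle of the stowed clamp, 11 mm above its underside; it lies close to left_seat or to right_seat, and the other cradle is the empty one
- deck: wooden deck of the stand, fixed, 290 mm wide, 200 mm long, sloping 30 degrees up away from the robot; place and yaw vary. Origin: on its upper face, on the knob's axis, 60 mm above the table; x up the slope, y left across it, z square out of the deck (up and towards the robot). It reaches from x -70 to +130 mm. Two identical steel cradles run along x at y +115 and -115 mm
- left_seat (a point): where a clamp's middle (its _mid point) lies when well down in the left (+y) cradle: deck x +32, y +115, z +17 mm; axes as the deck's. A cradle has 2 U saddles, 14 mm long, centred 45 mm up and down the slope from here (76 mm free between), floor 6 mm and flared cheek tops 25 mm above the deck, 34 mm clear inside; and a foot stop, 20 mm high, 76 mm downslope, to which the clamp may slide
- right_seat (a point): the same for the right (-y) cradle: deck x +32, y -115, z +17 mm
- knob_grip (a point): point on the knob's axis to grip, at deck z +60 mm when home. The knob is a black bar 60 mm long (along this point's x), 14 mm wide (y), from 43 to 70 mm above the deck when home; z is its axis, outward. It stands on the keeper arm, which points along +x
- keeper_tip (a point): underside of the flat steel keeper arm near its end, 126 mm from the knob's axis (the arm reaches 134 mm). The arm is 16 mm wide, 7 mm thick, its underside 35 mm above the deck when home, so it clears a seated clamp by 3 mm or more
- keeper_pull (a joint): how far knob and keeper are pulled out along the deck's z, in m: 0 is home in a notch, 0.014 the stop. A spring draws it in with 4.4 N at home and 7 N fully out. The notches are 7 mm deep: pull at least 8 mm out to turn; resting on the land between notches it reads about 0.007
- keeper_turn (a joint): angle of knob and keeper arm about the deck's z, in rad: 0 is parked in the middle notch, arm pointing straight up the slope; +1.3 is the notch where the arm lies over the left cradle, -1.3 over the right one; stops at +-1.42. The lug drops in if let go within about 0.06 of a notch.
- cream_pot: round pot, 69 mm wide, 41 mm high, a bystander; origin at the centre of its underside
- steel_block: flat steel bench block, 64 x 64 x 19 mm, a bystander; origin at the centre of its underside
- hammer: chasing hammer, 244 mm long, a bystander; origin at the centre of its underside
Not all that is in view belongs to the job. Leave any orange or purple look-alike of the loose_clamp alone.

How it is judged:
On the way, in this order (a step that is already met when the one before it is completed fails the run):
1. the loose clamp lies well down in the empty cradle, let go of, with the keeper still parked in the middle (((x of loose_clamp_mid in the frame of left_seat between -0.02 and 0.025 m and y of loose_clamp_mid in the frame of left_seat between -0.01 and 0.01 m and z of loose_clamp_mid in the frame of left_seat between -0.006 and 0.006 m) or (x of loose_clamp_mid in the frame of right_seat between -0.02 and 0.025 m and y of loose_clamp_mid in the frame of right_seat between -0.01 and 0.01 m and z of loose_clamp_mid in the frame of right_seat between -0.006 and 0.006 m)) and angle between the x axis of loose_clamp and the x axis of deck, either way round below 0.12 rad and value of joint keeper_turn between -0.3 and 0.3 rad and contact force between the fingers and loose_clamp below 0.2 N), for 0.2 s.
2. the knob is pulled out of its notch, clear of the lands (value of joint keeper_pull above 0.0075 m), for 0.1 s.
At the end, for the whole second after the job is handed in: Loose clamp at rest in the formerly empty cradle: -20 to +25 mm of its seat along the slope, 10 mm across, 6 mm in depth, 7 degrees lengthwise; keeper turned over it (past 1.2 rad that way) and home (under 2 mm out); the other clamp within 20 mm of its start (angle between the x axis of loose_clamp and the x axis of deck, either way round below 0.12 rad and (((x of loose_clamp_mid in the frame of left_seat between -0.02 and 0.025 m and y of loose_clamp_mid in the frame of left_seat between -0.01 and 0.01 m and z of loose_clamp_mid in the frame of left_seat between -0.006 and 0.006 m) and value of joint keeper_turn above 1.2 rad) or ((x of loose_clamp_mid in the frame of right_seat between -0.02 and 0.025 m and y of loose_clamp_mid in the frame of right_seat between -0.01 and 0.01 m and z of loose_clamp_mid in the frame of right_seat between -0.006 and 0.006 m) and value of joint keeper_turn below -1.2 rad)) and value of joint keeper_pull below 0.002 m and linear speed of loose_clamp below 0.02 m/s and distance of stowed_clamp_mid from where it was at the start of the episode below 0.02 m); the robot touches nothing.
It fails at once if the clamp already in the stand is moved more than 25 mm (distance of stowed_clamp_mid from where it was at the start of the episode above 0.025 m).
It fails at once if a bystander (pot, steel block or hammer) is moved more than 25 mm (distance of any of cream_pot, steel_block, hammer from where it was at the start of the episode above 0.025 m).
It also fails if it takes over 58 s, if anything falls off the work surface, if the arm or the gripper's body presses on something with over 40 N, if the wrist force passes 120 N, or if a joint passes its speed limit or range.

## Robot

A 6-joint arm with a two-finger parallel gripper is mounted at the origin on a cart in front of the work surface, level with it; the furniture and walls round the work are solid. World frame = base frame: x ahead of the robot, y to its left, z up, the work surface at z = 0. Lengths are in m, angles in rad, forces in N, time in s.
With the tool pointing down it reaches from about 0.225 to 0.875 m from the base axis. Payload 3.4 kg.
Tool frame: the origin (TCP) lies on the centre line of the jaws, within the pads' length; the fingertips stand 14 mm ahead of it and the grasp point (between the pads) lies 5 mm behind it; z points along the fingers, y is the line along which they close (so a half turn about z gives the same grasp; the last joint's range is limited). The gripper opens to 85 mm and grips with 20 to 120 N. Pads are 22 mm wide; open, the fingers measure 114 mm over their backs; the gripper's body (76 mm by 85 mm) begins 54 mm behind the grasp point. The pads swing forward as they close: fully open they stand 13 mm farther back than shut.
Start: joints at [-1.291, 0.276, 1.505, -0, 1.361, -0.121], TCP at [0.224, -0.529, 0.245] pointing down, gripper open.
Joint ranges: [-2.89, 2.89], [-0.75, 2.08], [0.22, 2.7], [-1.18, 4.32], [0.11, 2.71], [-2.7, 2.7]. Speed limits (rad/s): [2.57, 2.57, 3.14, 3.14, 3.14, 3.14].

## Interface

Orientations are given as a unit quaternion [w, x, y, z].
In Python, from rig import manip, eyes gives the robot as it stands.
- The arm moves only by the shell command python3 -m creep 'ROWS' [FORCE]. ROWS is JSON, a list of rows, each a list of 5 numbers: the opening, from 0 (shut) to 1 (fully open), then the shift along the tool's x, y, z normalised to -1 to 1, where 1 is 0.5 m, then the turn about the tool's z normalised to -1 to 1, where 1 is 360 degrees. In form: [[fingers, dx, dy, dz, spin], ...]. A call has 1 to 10 rows; each row is the pose to reach, as a shift and turn from the pose commanded when the call began, along the tool's axes at that moment, turning the shorter way round; what a row does not reach only later rows make up. A row lasts 1/10 s, in which the tool goes at most 50 mm and 8.59 degrees, less where a joint would pass 70% of its speed; a pose out of reach is approached as far as the arm can. A call with a number of a shift or a turn outside -1 to 1 is refused whole. A call with a gripper value outside its range is refused whole. The fingers move at their own pace and stop on an object; FORCE is the grip in N (left out, the last holds). Time passes only in rows, so rows that repeat a pose let the fingers close. It gives the time, the measured TCP pose, the force, the opening and the grip force at its end, in the units of the state.
- manip.get_state(): the state, without advancing time (a new reading comes with each control period).
- eyes.get_image(name): name is "scene" or "side" or "wrist"; returns a dict with "frame" (400x640x3 uint8, red, green, blue), "fx", "fy", "cx", "cy" (pixels), "k1" (the pictures are not rectified: a ray, as slopes to the right and down, at radius r is drawn at 1 + k1 r^2 times it, then the intrinsics apply), "R" (3x3) and "t" (3): a world point X has camera coordinates R X + t. Camera axes: x right, y down, z forward; pixel columns grow to the right and rows downward; lengths in m; the calibration is good to about 2 mm. A picture is of the moment at which its call begins. There is no depth.
- manip.sign_off(): hands the job in; it is judged then, once.
Trained networks look in the newest picture that a camera, given by its name, has taken for a name from the list of things; names that differ only in an ending like _2 or _b are one class to them, and where a whole thing is asked for, a point or a joint stands for the part that bears it (a point fixed in the world has none). Each returns a list of dicts, best first, with "confidence" (0 to 1); they miss things now and then, are a little off and sometimes report something else, mostly with a low value. They report only what shows in the picture. A call takes as long as a camera call. They do not tell look-alikes from the thing itself.
- eyes.regions_of(camera, label): "mask" (400x640 bool, what is visible of it) and "bbox" ([left, top, right, bottom] in pixels, round what is visible of it).
- eyes.place_of(camera, label): "centre" ([column, row] in pixels: a listed point, or the origin of a listed thing).
The state is a dict: "clock": time; "qpos": joint angles; "qd": joint speeds; "effort": joint torques, N m; "position": TCP position; "ee_rot": TCP orientation; "contact_force": force on the tool from outside, world axes, zero at the start; "moment": the same for the moment, N m; "width": finger opening in m; "gripper_force": force on a finger pad.
Only numpy, scipy, OpenCV 4.12 (cv2) and the standard library are available. Lean on these libraries where they do the work, as an engineer would, in place of code of your own. Each camera call takes 0.05 s, during which the arm holds its last target. There are 200 camera calls.

## Working session

There is one attempt and no reset: what is moved stays moved. The work goes in short steps, Python scripts to look and compute and a shell command to move; the robot and the scene stay as the last step left them, time stands still between calls to the robot, and variables do not carry over. Pictures are saved under pics/ and viewed, at most 10 in all, crops included, and the job is handed in when it is done.

```bash
ls; mkdir -p pics; cat > h.py <<'E'
import numpy as np, cv2, json
from rig import manip, eyes
from scipy.spatial.transform import Rotation as Ro
def shot(n,f=None):
    im=eyes.get_image(n)
    if f: cv2.imwrite('pics/'+f,cv2.cvtColor(im['frame'],cv2.COLOR_RGB2BGR))
    return im
def ray(im,uv):
    # undistort single pixel -> origin, dir in world
    d=np.array([(uv[0]-im['cx'])/im['fx'],(uv[1]-im['cy'])/im['fy']]); s=d.copy()
    for _ in range(30): s=d/(1+im['k1']*(s@s))
    R=np.array(im['R']);t=np.array(im['t'])
    v=R.T@np.array([s[0],s[1],1]); return -R.T@t, v/np.linalg.norm(v)
def proj(im,X):
    c=np.array(im['R'])@np.array(X)+np.array(im['t']); s=c[:2]/c[2]; s=s*(1+im['k1']*(s@s))
    return np.array([s[0]*im['fx']+im['cx'],s[1]*im['fy']+im['cy']])
def tri(*rs):
    A=0;b=0
    for o,v in rs:
        P=np.eye(3)-np.outer(v,v);A=A+P;b=b+P@o
    X=np.linalg.solve(A,b); return X,[float(np.linalg.norm((np.eye(3)-np.outer(v,v))@(X-o))) for o,v in rs]
def onz(r,z): o,v=r; return o+v*(z-o[2])/v[2]
E
python3 - <<'E'
from h import *
np.set_printoptions(precision=3,suppress=True)
ims={n:shot(n,n+'0.png') for n in('scene','side','wrist')}
for n in ims:print(n,ims[n]['fx'],ims[n]['k1'],-np.array(ims[n]['R']).T@ims[n]['t'])
for l in ['loose_clamp_mid','stowed_clamp_mid','left_seat','right_seat','knob_grip','keeper_tip','deck','cream_pot','steel_block','hammer']:
  for n in ims:
    r=eyes.place_of(n,l); print(l,n,[(round(x['confidence'],2),np.round(x['centre'],1).tolist()) for x in r[:4]])
print(manip.get_state())
a=[cv2.imread('pics/%s0.png'%n) for n in('scene','side')]
E
```

```text
pics
scene 373.47046342365894 -0.08516418081220584 [ 0.022 -1.092  0.725]
side 501.72209400574883 -0.11718957558864103 [ 0.211 -1.076  0.986]
wrist 294.1219942689432 -0.052973409862450964 [ 0.29  -0.501  0.374]
loose_clamp_mid scene [(0.81, [343.9, 285.8]), (0.79, [375.3, 315.7])]
loose_clamp_mid side [(0.92, [355.7, 346.6]), (0.57, [332.1, 295.8])]
loose_clamp_mid wrist []
stowed_clamp_mid scene [(0.57, [305.3, 194.9])]
stowed_clamp_mid side [(0.76, [309.0, 159.0])]
stowed_clamp_mid wrist []
left_seat scene [(0.82, [308.2, 193.5])]
left_seat side [(0.77, [312.3, 155.9])]
left_seat wrist []
right_seat scene [(0.56, [339.3, 215.7])]
right_seat side [(0.65, [337.6, 202.4])]
right_seat wrist []
knob_grip scene [(0.74, [309.8, 199.3])]
knob_grip side [(0.62, [307.7, 178.1])]
knob_grip wrist []
keeper_tip scene [(0.58, [340.8, 184.8]), (0.4, [400.3, 288.4])]
keeper_tip side [(0.98, [351.6, 154.8]), (0.42, [317.5, 186.7])]
keeper_tip wrist []
deck scene [(0.97, [317.0, 209.8])]
deck side [(0.92, [318.7, 187.2])]
deck wrist []
cream_pot scene [(0.6, [401.6, 289.9]), (0.48, [309.8, 195.9])]
cream_pot side [(0.95, [404.8, 312.0]), (0.47, [308.5, 162.8])]
cream_pot wrist []
steel_block scene [(0.65, [371.1, 264.7])]
steel_block side [(0.56, [376.6, 270.8])]
steel_block wrist []
hammer scene []
hammer side [(0.89, [301.0, 146.8])]
hammer wrist []
{'clock': 1.65, 'qpos': array([-1.291,  0.276,  1.505,  0.   ,  1.361, -0.121]), 'qd': array([-0.001, -0.001,  0.001, -0.   , -0.   , -0.001]), 'effort': array([  0.001, -41.665, -24.609,   0.   ,   0.   ,   0.   ]), 'position': array([ 0.224, -0.529,  0.245]), 'ee_rot': array([0.   , 0.98 , 0.199, 0.   ]), 'contact_force': array([-0.321,  0.13 , -1.023]), 'moment': array([0.003, 0.021, 0.007]), 'gripper_force': 0.0, 'width': 0.08513272178245399}
```

```bash
python3 - <<'E'
import cv2
a=cv2.imread('pics/side0.png'); c=a[110:390,230:470]; cv2.imwrite('pics/side0c.png',cv2.resize(c,None,fx=2.1,fy=2.1,interpolation=cv2.INTER_CUBIC))
E
```

```text
(no output)
```

View pics/scene0.png

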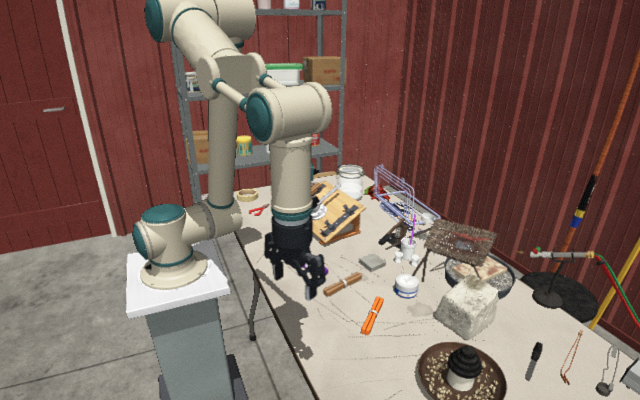

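View pics/side0c.png

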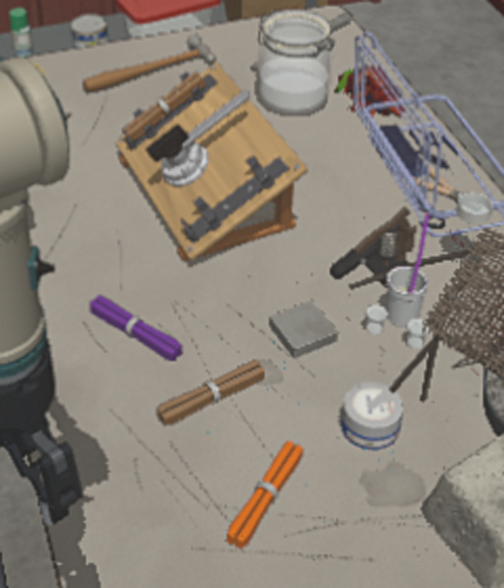

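The scene shows the brown bar with a metal ring at (344,285). The orange bar is at (373,315), and the stand is at (335,210).

In the side view there are three candidates: brown (331,295), purple (294,266) and orange (358,343). Only the brown wooden one fits, because the others are look-alike colours. The stowed clamp is in the left cradle, so the right cradle at about (340,203) is the empty one. The crop already shows all of this enlarged.

```bash
python3 - <<'E'
from h import *
np.set_printoptions(precision=4,suppress=True)
a=shot('scene');b=shot('side')
P={'clamp':((343.9,285.8),(332.1,295.8)),'stow':((305.3,194.9),(309,159)),'left':((308.2,193.5),(312.3,155.9)),'right':((339.3,215.7),(337.6,202.4)),'knob':((309.8,199.3),(307.7,178.1)),'tip':((340.8,184.8),(351.6,154.8)),'deck':((317,209.8),(318.7,187.2)),'pot':((401.6,289.9),(404.8,312)),'block':((371.1,264.7),(376.6,270.8))}
for k,(u,v) in P.items(): print(k,*tri(ray(a,u),ray(b,v)))
# brown clamp direction from side mask
for r in eyes.regions_of('side','loose_clamp'):
    m=r['mask'];ys,xs=np.nonzero(m);col=b['frame'][m].mean(0)
    W=np.array([onz(ray(b,(x,y)),0.014)[:2] for x,y in zip(xs,ys)]);c=W.mean(0);U,S,V=np.linalg.svd(W-c,full_matrices=False)
    print(r['confidence'],r['bbox'],col,c,V[0],np.ptp((W-c)@V.T,axis=0))
X=tri(ray(a,P['clamp'][0]),ray(b,P['clamp'][1]))[0]
st=manip.get_state(); print(st['ee_rot'],st['position'])
E
```

```text
clamp [ 0.4795 -0.275  -0.0184] [0.002379689173891416, 0.0023796891738915617]
stow [0.5654 0.2387 0.0584] [0.002768779553001033, 0.0027687795530008954]
left [0.5822 0.2515 0.0576] [0.0007937004280888051, 0.0007937004280885592]
right [ 0.5619 -0.0724  0.114 ] [0.0019973808280043365, 0.001997380828004105]
knob [0.5045 0.0412 0.1348] [0.004592310476838177, 0.004592310476838232]
tip [0.6603 0.0997 0.1436] [0.0032678741272411096, 0.0032678741272408112]
deck [0.5463 0.0713 0.0694] [0.0038342308203719007, 0.0038342308203717233]
pot [ 0.6298 -0.3797 -0.0116] [0.003802020225755739, 0.003802020225755874]
block [ 0.6164 -0.2246 -0.015 ] [0.005041058614625055, 0.00504105861462505]
0.91 [335.3, 319.3, 374.0, 373.4] [175.9646 105.1495  57.2989] [ 0.4757 -0.4534] [-0.7385 -0.6743] [0.1532 0.0291]
0.82 [308.9, 278.7, 354.6, 312.5] [126.096  102.8791  81.    ] [ 0.463 -0.3  ] [-0.9676 -0.2525] [0.1419 0.0335]
0.66 [275.7, 251.1, 315.8, 279.4] [102.3507  66.8815 124.2796] [ 0.4066 -0.17  ] [ 0.5363 -0.844 ] [0.1473 0.0318]
[0.     0.98   0.1991 0.    ] [ 0.2244 -0.5295  0.2453]
```

```bash
python3 -m creep '[[1,0.476,-0.257,0,0.023],[1,0.476,-0.257,0,0.023],[1,0.476,-0.257,0,0.023],[1,0.476,-0.257,0,0.023],[1,0.476,-0.257,0,0.023],[1,0.476,-0.257,0,0.023],[1,0.476,-0.257,0,0.023],[1,0.476,-0.257,0,0.023]]' 40; cat >> h.py <<'E'
def tool():
    s=manip.get_state(); q=s['ee_rot']; R=Ro.from_quat([q[1],q[2],q[3],q[0]]).as_matrix(); return s,np.array(s['position']),R
def rel(X,yaw=None):
    """row numbers to bring TCP to world X and tool x to world yaw (mod pi)"""
    s,p,R=tool(); d=R.T@(np.array(X)-p)/0.5
    sp=0
    if yaw is not None:
        y0=np.arctan2(R[1,0],R[0,0]); sp=-(((yaw-y0)+np.pi/2)%np.pi-np.pi/2)/(2*np.pi)
    return np.round(np.r_[d,sp],4)
E
python3 - <<'E'
from h import *
np.set_printoptions(precision=4,suppress=True)
w=shot('wrist','w1.png');b=shot('side','s1.png');a=shot('scene','c1.png')
import pickle
pickle.dump([a,b,w],open('v1.pkl','wb'))
for n in('wrist','side','scene'):
  for l in('loose_clamp_mid','right_seat','left_seat','knob_grip','keeper_tip','deck'):
    print(n,l,[(round(x['confidence'],2),np.round(x['centre'],1).tolist()) for x in eyes.place_of(n,l)])
for r in eyes.regions_of('wrist','loose_clamp'):
    m=r['mask'];ys,xs=np.nonzero(m);col=w['frame'][m].mean(0)
    W=np.array([onz(ray(w,(x,y)),0.016)[:2] for x,y in zip(xs,ys)]);c=W.mean(0);U,S,V=np.linalg.svd(W-c,full_matrices=False)
    print(r['confidence'],r['bbox'],col,c,V[0],np.ptp((W-c)@V.T,axis=0))
print(tool())
E
```

```text
clock: 2.6
position: [0.3934, -0.3184, 0.2454]
ee_rot: [0.001, 0.992, 0.128, -0.0]
contact_force: [-0.1, -0.5, 0.3]
width: 0.0851
gripper_force: 0.0
wrist loose_clamp_mid [(0.89, [313.8, 113.8]), (0.66, [198.7, 132.3]), (0.61, [439.2, 134.9]), (0.55, [313.9, 109.8])]
wrist right_seat []
wrist left_seat []
wrist knob_grip []
wrist keeper_tip []
wrist deck []
side loose_clamp_mid [(0.91, [295.0, 265.5]), (0.74, [333.4, 292.9]), (0.61, [352.8, 349.8])]
side right_seat [(0.83, [340.0, 201.6])]
side left_seat [(0.72, [310.7, 159.7])]
side knob_grip [(0.53, [306.1, 177.8])]
side keeper_tip [(0.76, [353.1, 151.7])]
side deck [(0.77, [319.2, 186.4]), (0.71, [340.8, 202.4])]
scene loose_clamp_mid [(0.63, [374.5, 314.4]), (0.61, [341.0, 283.4]), (0.59, [309.2, 265.1])]
scene right_seat [(0.92, [338.7, 215.7])]
scene left_seat [(0.97, [308.2, 198.4]), (0.47, [403.2, 292.4])]
scene knob_grip [(0.43, [308.8, 200.3])]
scene keeper_tip []
scene deck [(0.7, [316.2, 209.7])]
0.68 [301.4, 46.1, 326.4, 173.8] [120.6046  97.1166  76.0604] [ 0.468  -0.2969] [-0.9682 -0.2504] [0.1394 0.0235]
0.61 [410.5, 75.2, 468.3, 187.9] [148.8667  89.5103  37.2851] [ 0.478 -0.448] [-0.7412 -0.6713] [0.1449 0.0292]
0.57 [144.6, 105.8, 256.3, 159.4] [71.4772 44.716  81.0937] [ 0.406  -0.1701] [-0.5596  0.8287] [0.1435 0.0254]
({'clock': 3.7, 'qpos': array([-0.8178,  0.1717,  1.6459, -0.0001,  1.324 ,  0.4966]), 'qd': array([ 0.0001, -0.0013, -0.0001,  0.0007,  0.0005, -0.0016]), 'effort': array([ -0.0009, -34.9585, -24.2606,  -0.0005,  -0.    ,  -0.    ]), 'position': array([ 0.3934, -0.3182,  0.2453]), 'ee_rot': array([ 0.    ,  0.9918,  0.1279, -0.    ]), 'contact_force': array([-0.2712, -0.0826,  1.168 ]), 'moment': array([-0.031 ,  0.0032,  0.0784]), 'gripper_force': 0.0, 'width': 0.08545872558328424}, array([ 0.3934, -0.3182,  0.2453]), array([[ 0.9673,  0.2536,  0.    ],
       [ 0.2536, -0.9673, -0.0001],
       [-0.    ,  0.0001, -1.    ]]))
```

View pics/w1.png

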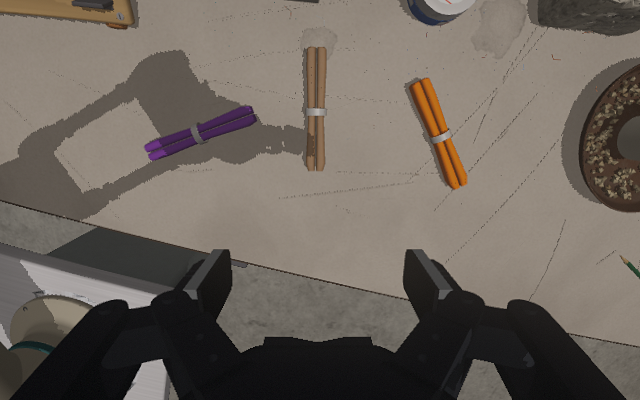

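The wrist view shows the brown clamp at (314,110), lined up with the tool's x axis. Purple is at (200,132) and orange at (439,135). Next I'll measure the stand from above, in two wrist views.

```bash
python3 -m creep '[[1,0.426,-0.546,-0.17,0],[1,0.426,-0.546,-0.17,0],[1,0.426,-0.546,-0.17,0],[1,0.426,-0.546,-0.17,0],[1,0.426,-0.546,-0.17,0],[1,0.426,-0.546,-0.17,0],[1,0.426,-0.546,-0.17,0],[1,0.426,-0.546,-0.17,0],[1,0.426,-0.546,-0.17,0],[1,0.426,-0.546,-0.17,0]]'; cat > look.py <<'E'
from h import *
import pickle,sys
f=sys.argv[1]
w=shot('wrist',f+'.png'); d={}
for l in('right_seat','left_seat','knob_grip','keeper_tip','deck','stowed_clamp_mid'):
    d[l]=eyes.place_of('wrist',l); print(l,[(round(x['confidence'],2),np.round(x['centre'],1).tolist()) for x in d[l][:3]])
pickle.dump((w,d),open(f+'.pkl','wb'))
print(tool()[1:])
E
python3 look.py w2
```

```text
clock: 4.7
position: [0.5296, -0.001, 0.3298]
ee_rot: [0.0, 0.992, 0.128, -0.001]
contact_force: [-0.3, -0.0, -0.4]
width: 0.0855
gripper_force: 0.0
right_seat [(0.88, [359.4, 143.8])]
left_seat [(0.7, [565.5, 166.7]), (0.57, [174.5, 115.0])]
knob_grip [(0.69, [259.9, 170.8])]
keeper_tip [(0.85, [266.1, 54.4])]
deck [(0.97, [271.8, 144.9])]
stowed_clamp_mid [(0.6, [173.2, 118.7]), (0.6, [566.5, 164.0])]
(array([ 0.52991686, -0.00109535,  0.33021595]), array([[ 9.67722585e-01,  2.52017773e-01, -2.03486272e-04],
       [ 2.52017747e-01, -9.67722602e-01, -1.45551101e-04],
       [-2.33599729e-04,  8.95709354e-05, -9.99999969e-01]]))
```

View pics/w2.png

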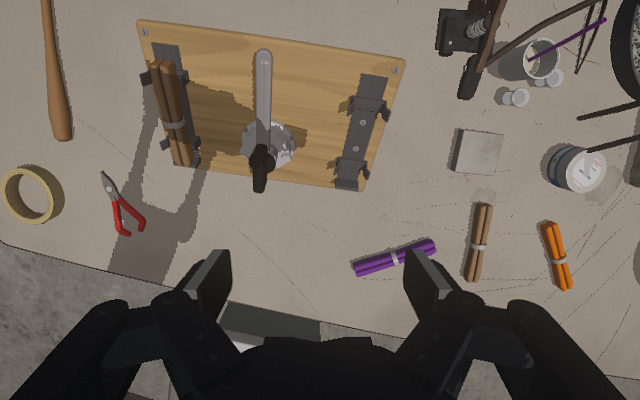

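```bash
python3 -m creep '[[1,0.124,-0.236,0.06,0],[1,0.124,-0.236,0.06,0],[1,0.124,-0.236,0.06,0],[1,0.124,-0.236,0.06,0],[1,0.124,-0.236,0.06,0]]'; python3 look.py w3; cat > fit.py <<'E'
from h import *
import pickle
from scipy.optimize import least_squares
np.set_printoptions(precision=4,suppress=True)
D={'right_seat':(.032,-.115,.017),'left_seat':(.032,.115,.017),'knob_grip':(0,0,.06),'keeper_tip':(.126,0,.035),'deck':(0,0,0)}
obs=[]
def pick(w,d,l,ref=None):
    c=[x['centre'] for x in d[l]]
    return c
V=[pickle.load(open(f,'rb')) for f in('w2.pkl','w3.pkl')]
def T(p): return Ro.from_euler('ZY',[p[3],-p[4]]).as_matrix(),p[:3]
def model(p,X): R,t=T(p); return R@np.array(X)+t
p0=np.array([.53,.05,.06,.15,np.pi/6])
obs=[]
for w,d in V:
    for l in D:
        for x in d[l]:
            e=np.linalg.norm(proj(w,model(p0,D[l]))-x['centre'])
            if e<60: obs.append((w,l,D[l],np.array(x['centre'])));break
def res(p): return np.concatenate([proj(w,model(p,X))-u for w,l,X,u in obs])
for nm,free in(('all',[0,1,2,3,4]),('xy yaw z',[0,1,2,3]),('xy yaw',[0,1,3])):
    f=lambda q:res(np.array([q[free.index(i)] if i in free else p0[i] for i in range(5)]))
    r=least_squares(f,p0[free],loss='soft_l1',f_scale=2)
    print(nm,r.x,np.sqrt(np.mean(r.fun**2)))
    if nm=='xy yaw z':P=np.array([*r.x,p0[4]])
for (w,l,X,u),e in zip(obs,res(P).reshape(-1,2)): print(l,u,e)
for l in D:
    rs=[ray(w,u) for w,k,X,u in obs if k==l]
    if len(rs)>1: print(l,*tri(*rs),model(P,D[l]))
np.save('P.npy',P)
E
python3 fit.py
```

```text
clock: 5.55
position: [0.5601, 0.1297, 0.2998]
ee_rot: [0.0, 0.992, 0.128, -0.001]
contact_force: [-0.1, -0.8, -0.9]
width: 0.0855
gripper_force: 0.0
right_seat [(0.84, [457.2, 198.8])]
left_seat [(0.91, [270.4, 166.5])]
knob_grip [(0.79, [360.3, 225.6])]
keeper_tip [(0.82, [392.9, 125.2])]
deck [(0.8, [357.9, 195.1])]
stowed_clamp_mid []
(array([0.56028814, 0.12868893, 0.30075075]), array([[ 9.67719954e-01,  2.52026705e-01,  7.93563625e-04],
       [ 2.52026870e-01, -9.67720230e-01, -1.13601575e-04],
       [ 7.39316943e-04,  3.09933867e-04, -9.99999679e-01]]))
all [0.5452 0.0692 0.0578 0.0941 0.4959] 1.3729016007493093
xy yaw z [0.5465 0.0694 0.0576 0.0936] 1.4507787238414367
xy yaw [0.5467 0.0694 0.0941] 1.531902603452695
right_seat [359.4 143.8] [0.0324 0.0027]
left_seat [174.5 115. ] [ 0.7317 -1.0558]
knob_grip [259.9 170.8] [ 0.2828 -0.0423]
keeper_tip [266.1  54.4] [0.3126 2.2093]
deck [271.8 144.9] [-2.0423 -3.1162]
right_seat [457.2 198.8] [0.1505 0.1428]
left_seat [270.4 166.5] [-0.6208  1.7938]
knob_grip [360.3 225.6] [-0.4181  2.9601]
keeper_tip [392.9 125.2] [-0.0527 -0.9406]
deck [357.9 195.1] [ 1.1014 -2.6111]
right_seat [ 0.5764 -0.0434  0.0877] [3.804019236932208e-05, 3.8040192369411655e-05] [ 0.5764 -0.0433  0.0883]
left_seat [0.5552 0.186  0.0878] [0.0018811660240460716, 0.0018811660240459357] [0.5549 0.1857 0.0883]
knob_grip [0.5176 0.0668 0.1067] [0.0017391231726242744, 0.00173912317262406] [0.5166 0.0666 0.1095]
keeper_tip [0.638  0.0782 0.1543] [0.0011760721543995567, 0.001176072154399347] [0.6377 0.0779 0.1509]
deck [0.5409 0.0673 0.0469] [0.0007075461915159793, 0.0007075461915161027] [0.5465 0.0694 0.0576]
```

```bash
python3 - <<'E'
from h import *
import pickle
np.set_printoptions(precision=4,suppress=True)
a,b,w=pickle.load(open('v1.pkl','rb')); w2=pickle.load(open('w2.pkl','rb'))[0]
print(tri(ray(w,(316,112)),ray(w2,(479,245))), tri(ray(w,(316,112)),ray(w2,(479,245)),ray(b,(333.4,293.9))))
print(rel((.468,-.297,.12),.2531),rel((.468,-.297,.019),.2531))
E
```

```text
(array([ 0.4638, -0.2987,  0.0164]), [0.00023424821162077673, 0.00023424821162086598]) (array([ 0.4671, -0.2981,  0.0204]), [0.0036181897921274244, 0.002767476838476448, 0.005808865027273609])
[-0.3935  0.7773  0.3615  0.0003] [-0.3936  0.7772  0.5635  0.0003]
```

```bash
python3 -m creep '[[1,-0.394,0.777,0.2,0],[1,-0.394,0.777,0.2,0],[1,-0.394,0.777,0.2,0],[1,-0.394,0.777,0.2,0],[1,-0.394,0.777,0.3,0],[1,-0.394,0.777,0.36,0],[1,-0.394,0.777,0.36,0],[1,-0.394,0.777,0.36,0],[1,-0.394,0.777,0.36,0],[1,-0.394,0.777,0.36,0]]'; python3 - <<'E'
from h import *
np.set_printoptions(precision=4,suppress=True)
w=shot('wrist','w4.png')
for r in eyes.regions_of('wrist','loose_clamp')[:3]:
    m=r['mask'];ys,xs=np.nonzero(m);col=w['frame'][m].mean(0)
    W=np.array([onz(ray(w,(x,y)),0.016)[:2] for x,y in zip(xs,ys)]);c=W.mean(0);U,S,V=np.linalg.svd(W-c,full_matrices=False)
    print(r['confidence'],r['bbox'],col,c,V[0],np.ptp((W-c)@V.T,axis=0))
print([(x['confidence'],onz(ray(w,x['centre']),.011)) for x in eyes.place_of('wrist','loose_clamp_mid')])
print(tool()[1],rel((.468,-.297,.019)))
E
```

```text
clock: 6.9
position: [0.4663, -0.2993, 0.1185]
ee_rot: [-0.0, 0.992, 0.126, -0.001]
contact_force: [0.3, 0.8, 0.4]
width: 0.0855
gripper_force: 0.0
0.95 [297.6, 116.4, 327.8, 283.5] [114.5059  92.0867  72.048 ] [ 0.4691 -0.2967] [-0.9697 -0.2443] [0.1412 0.0249]
0.93 [81.0, 191.8, 236.5, 266.3] [ 86.0792  48.906  100.7306] [ 0.4079 -0.1714] [-0.5616  0.8274] [0.149  0.0259]
0.64 [447.5, 158.0, 519.9, 297.7] [146.2834  84.9858  29.426 ] [ 0.4813 -0.4445] [-0.7403 -0.6723] [0.1473 0.0283]
[(0.89, array([ 0.4776, -0.4534,  0.011 ])), (0.79, array([ 0.464 , -0.2977,  0.011 ])), (0.67, array([ 0.4035, -0.1674,  0.011 ]))]
[ 0.4671 -0.2974  0.1194] [0.0022 0.0001 0.2009 0.    ]
```

```bash
python3 -m creep '[[0.7,0,0,0.1,0],[0.7,0,0,0.17,0],[0.7,0,0,0.2,0],[0.7,0,0,0.2,0],[0,0,0,0.2,0],[0,0,0,0.2,0],[0,0,0,0.2,0],[0,0,0,0.2,0],[0,0,0,0.2,0],[0,0,0,0.2,0]]' 30
```

```text
clock: 8.05
position: [0.4694, -0.2967, 0.0223]
ee_rot: [0.001, 0.992, 0.128, 0.002]
contact_force: [-0.9, 0.2, 7.9]
width: 0.0222
gripper_force: 30.8
```

```bash
python3 -m creep '[[0,0,0,-0.08,0],[0,0,0,-0.2,0],[0,0,0,-0.36,0],[0,0,0,-0.36,0],[0,0,0,-0.36,0],[0,0,0,-0.36,0]]'; python3 - <<'E'
from h import *
np.set_printoptions(precision=4,suppress=True)
w=shot('wrist','w5.png')
print(eyes.place_of('wrist','loose_clamp_mid')[:2])
P=np.load('P.npy')
print(tool()[1],rel((.5764,-.0434,.20),P[3]))
E
```

```text
clock: 8.65
position: [0.4683, -0.2962, 0.2017]
ee_rot: [0.001, 0.992, 0.128, 0.001]
contact_force: [-0.0, -0.3, -1.5]
width: 0.022
gripper_force: 30.0
[{'centre': [197.6, 207.2], 'confidence': 0.94}, {'centre': [448.5, 204.0], 'confidence': 0.86}]
[ 0.4672 -0.2953  0.199 ] [ 0.339  -0.432  -0.0015  0.0259]
```

View pics/w5.png

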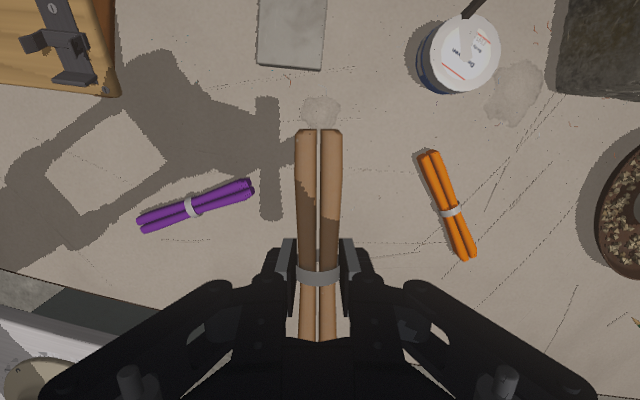

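```bash
python3 - <<'E'
from h import *
np.set_printoptions(precision=4,suppress=True)
w=shot('wrist');s,p,R=tool()
for u,h in(((318,265),.002),((318,282),.002),((309,130),-.001),((332,130),-.001)):
    print(u,R.T@(onz(ray(w,u),p[2]+h)-p))
E
```

```text
(318, 265) [ 0.001   0.0004 -0.002 ]
(318, 282) [-0.0085  0.0004 -0.002 ]
(309, 130) [ 0.0647 -0.0035  0.0009]
(332, 130) [0.0647 0.0064 0.0008]
```

```bash
python3 -m creep '[[0,0.339,-0.432,0,0.026],[0,0.339,-0.432,0,0.026],[0,0.339,-0.432,0,0.026],[0,0.339,-0.432,0,0.026],[0,0.339,-0.432,0,0.026],[0,0.339,-0.432,0,0.026],[0,0.339,-0.432,0,0.026],[0,0.339,-0.432,0,0.026],[0,0.339,-0.432,0,0.026]]'; python3 - <<'E'
from h import *
P=np.load('P.npy')
shot('wrist','w6.png');shot('side','s6.png');shot('scene','c6.png')
print(eyes.place_of('wrist','right_seat'))
print(tool()[1],rel((.5764,-.0434,.14),P[3]))
E
```

```text
clock: 9.7
position: [0.5765, -0.0451, 0.1992]
ee_rot: [0.0, 0.999, 0.046, -0.001]
contact_force: [-0.1, 0.5, -1.1]
width: 0.0218
gripper_force: 30.0
[]
[ 0.57698784 -0.04536473  0.20018149] [-0.0008 -0.004   0.1204 -0.0004]
```

View pics/w6.png

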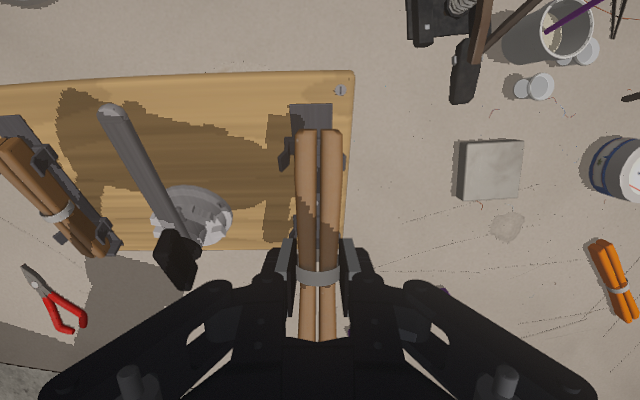

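The clamp hangs aligned over the empty right cradle: the upper saddle is at (300,155) and the clamp covers columns 295–343. Now I'll lower it.

```bash
python3 -m creep '[[0,0.006,-0.004,0.05,0],[0,0.006,-0.004,0.11,0],[0,0.006,-0.004,0.13,0],[0,0.006,-0.004,0.13,0]]' 20; python3 -m creep '[[0,0,0,0.01,0],[0,0,0,0.02,0],[0,0,0,0.03,0],[0,0,0,0.035,0],[0,0,0,0.035,0]]' ; python3 - <<'E'
from h import *
shot('wrist','w7.png');shot('side','s7.png');shot('scene','c7.png')
print(tool()[1],rel((.580,-.043,.104),.094))
E
```

```text
clock: 10.3
position: [0.5788, -0.0423, 0.1338]
ee_rot: [-0.0, 0.999, 0.046, -0.002]
contact_force: [0.9, -0.2, 0.1]
width: 0.022
gripper_force: 30.0
clock: 10.8
position: [0.5798, -0.0423, 0.1178]
ee_rot: [0.0, 0.999, 0.046, -0.0]
contact_force: [-4.0, -2.6, 2.2]
width: 0.0224
gripper_force: 30.9
[ 0.57993174 -0.04209293  0.11793325] [-0.      0.0018  0.0279 -0.0002]
```

```bash
python3 -m creep '[[0,0,0,0.008,0],[0,0,0,0.016,0],[0,0,0,0.022,0],[0,0,0,0.026,0],[0,0,0,0.026,0]]' ; python3 - <<'E'
from h import *
shot('wrist','w8.png');s=shot('side','s8.png');c=shot('scene','c8.png')
print(tool()[1])
a=cv2.imread('pics/s8.png')[130:270,270:400];b=cv2.imread('pics/w8.png')[60:300,200:480]
r=lambda x:cv2.resize(x,(390,400),interpolation=cv2.INTER_CUBIC)
cv2.imwrite('pics/m8.png',np.hstack([r(a),r(b)]))
E
```

```text
clock: 11.45
position: [0.5806, -0.0419, 0.1048]
ee_rot: [0.0, 0.999, 0.046, 0.0]
contact_force: [-3.0, -2.7, 3.1]
width: 0.0224
gripper_force: 32.0
[ 0.58051557 -0.04191276  0.10481389]
```

View pics/m8.png

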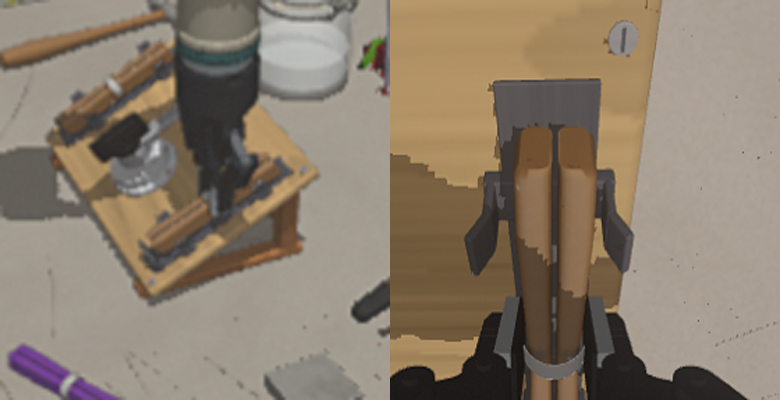

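The side crop shows the clamp pitched with the slope between both saddles. In the wrist crop it sits between the upper saddle's cheeks at (485–615,170–270). Releasing now.

```bash
python3 -m creep '[[0.5,0,0,0,0],[0.5,0,0,0,0],[0.5,0,0,0,0],[0.5,0,0,-0.05,0],[0.5,0,0,-0.15,0],[0.5,0,0,-0.25,0],[0.5,-0.15,0,-0.3,0],[0.5,-0.15,0,-0.3,0],[0.5,-0.15,0,-0.3,0]]' ; python3 - <<'E'
from h import *
w=shot('wrist','w9.png');s=shot('side','s9.png')
for n in('wrist','side','scene'):
  if n=='scene': shot('scene')
  print(n,[(l,[(round(x['confidence'],2),np.round(x['centre'],1).tolist()) for x in eyes.place_of(n,l)[:4]]) for l in('loose_clamp_mid','right_seat','knob_grip','keeper_tip')])
P=np.load('P.npy'); R=Ro.from_euler('ZY',[P[3],-P[4]]).as_matrix()
print('seat',proj(w,R@[.032,-.115,.017]+P[:3]),'ring top',proj(w,R@[.032,-.115,.03]+P[:3]),tool()[1])
a=cv2.imread('pics/s9.png')[130:270,270:400];b=cv2.imread('pics/w9.png')[:,:]
cv2.imwrite('pics/m9.png',np.hstack([cv2.resize(a,(372,400),interpolation=2),b[:,100:520]]))
E
```

```text
clock: 12.5
position: [0.5031, -0.0486, 0.2569]
ee_rot: [0.0, 0.999, 0.046, 0.001]
contact_force: [0.9, -0.5, -0.7]
width: 0.0424
gripper_force: 0.0
wrist [('loose_clamp_mid', [(0.69, [394.6, 249.7]), (0.67, [318.7, 116.4])]), ('right_seat', []), ('knob_grip', [(0.96, [195.3, 164.1])]), ('keeper_tip', [(0.88, [157.3, 8.6])])]
side [('loose_clamp_mid', [(0.9, [340.4, 198.7]), (0.72, [293.7, 262.5])]), ('right_seat', [(0.7, [343.1, 203.2])]), ('knob_grip', [(0.73, [307.5, 178.1])]), ('keeper_tip', [(0.8, [347.7, 152.8])])]
scene [('loose_clamp_mid', [(0.74, [341.1, 218.4]), (0.67, [306.9, 266.4]), (0.26, [403.0, 291.8])]), ('right_seat', [(0.59, [337.5, 216.0])]), ('knob_grip', [(0.79, [311.4, 202.9])]), ('keeper_tip', [(0.59, [402.7, 292.3]), (0.49, [336.9, 189.7])])]
seat [318.56029379 111.59925201] ring top [318.62621172 118.64809991] [ 0.5055706  -0.0488846   0.25470778]
```

View pics/m9.png

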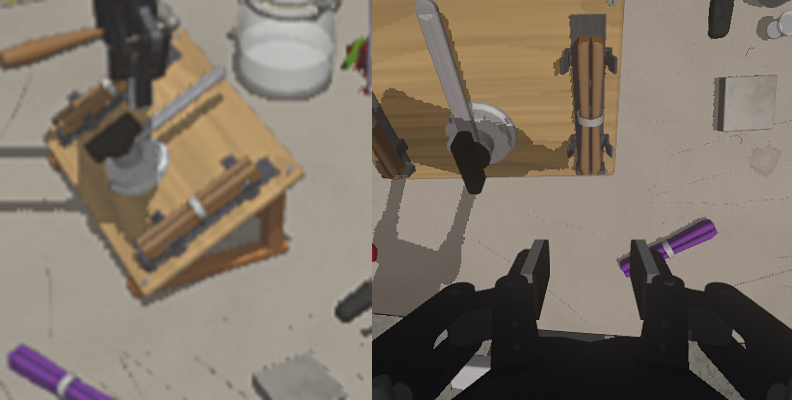

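The loose clamp lies in both saddles of the right cradle, with its ring at (590,122) and its foot near the stop. The networks' points agree with the seat projected at (319,118). Next I'll move above the knob and check it.

```bash
python3 -m creep '[[0.45,0.044,-0.228,0.05,0],[0.45,0.044,-0.228,0.1,0],[0.45,0.044,-0.228,0.13,0],[0.45,0.044,-0.228,0.13,0],[0.45,0.044,-0.228,0.13,0]]' 60; python3 - <<'E'
from h import *
np.set_printoptions(precision=4,suppress=True)
w=shot('wrist','w10.png')
for l in('knob_grip','keeper_tip','loose_clamp_mid'): print(l,[(round(x['confidence'],2),np.round(x['centre'],1).tolist()) for x in eyes.place_of('wrist',l)[:3]])
print('model knob',proj(w,(.517,.0667,.110)),proj(w,(.638,.078,.1525)))
for r in eyes.regions_of('wrist','knob_grip')[:1]: print(r['bbox'])
print(tool()[1],rel((.517,.0667,.113),.094))
E
```

```text
clock: 13.75
position: [0.5167, 0.0666, 0.1896]
ee_rot: [0.0, 0.999, 0.047, -0.001]
contact_force: [0.9, -0.1, -0.1]
width: 0.0386
gripper_force: 0.0
knob_grip [(0.83, [316.9, 212.2]), (0.23, [174.9, 144.1])]
keeper_tip [(0.95, [317.7, 9.5])]
loose_clamp_mid [(0.77, [460.6, 148.5]), (0.71, [496.9, 286.9])]
model knob [317.0413 212.0147] [317.362   10.8475]
[294.4, 0.0, 338.0, 246.9]
[0.5177 0.0656 0.191 ] [-0.0015 -0.0024  0.1561 -0.0004]
```

View pics/w10.png

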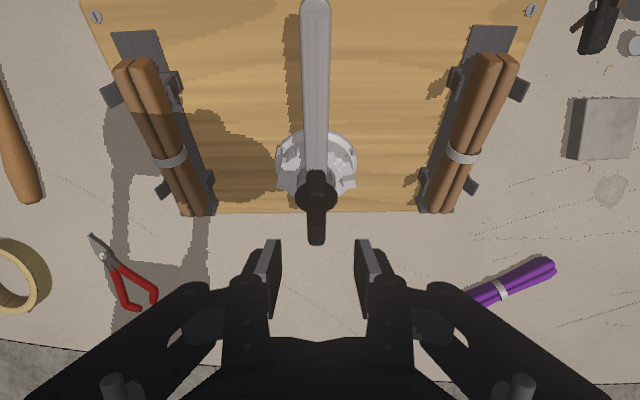

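The knob is where the model puts it, at (317,212), with the arm pointing straight up and the fingers straddling it. Descending to grip.

```bash
python3 -m creep '[[0.45,0,-0.001,0.07,0],[0.45,0,-0.001,0.13,0],[0.45,0,-0.001,0.15,0],[0.45,0,-0.001,0.15,0],[0,0,-0.001,0.15,0],[0,0,-0.001,0.15,0],[0,0,-0.001,0.15,0],[0,0,-0.001,0.15,0],[0,0,-0.001,0.15,0]]' 60
```

```text
clock: 14.9
position: [0.518, 0.0676, 0.1165]
ee_rot: [-0.0, 0.999, 0.046, 0.002]
contact_force: [-0.5, 1.7, 6.5]
width: 0.0127
gripper_force: 61.0
```

```bash
python3 -m creep '[[0,-0.004,0,-0.007,0],[0,-0.008,0,-0.014,0],[0,-0.012,0,-0.021,0],[0,-0.012,0,-0.021,0],[0,-0.012,0,-0.021,0]]'; python3 -c "
from h import *
print(tool()[1])"
```

```text
clock: 15.4
position: [0.5127, 0.067, 0.1255]
ee_rot: [-0.0, 0.999, 0.046, 0.002]
contact_force: [5.4, 2.1, -5.1]
width: 0.0125
gripper_force: 59.2
[0.51272483 0.06702605 0.12551388]
```

```bash
python3 -m creep '[[0,-0.001,0,-0.002,0.015],[0,-0.001,0,-0.002,0.03],[0,-0.001,0,-0.002,0.045],[0,-0.001,0,-0.002,0.06],[0,-0.001,0,-0.002,0.07],[0,-0.001,0,-0.002,0.07]]'; python3 - <<'E'
from h import *
w=shot('wrist','w11.png')
for l in('knob_grip','keeper_tip'): print(l,[(round(x['confidence'],2),np.round(x['centre'],1).tolist()) for x in eyes.place_of('wrist',l)[:2]])
P=np.load('P.npy');P[2]=.06; R=Ro.from_euler('ZY',[P[3],-P[4]]).as_matrix()
for th in(0,-.2,-.3,-.4,-.5): print(th,proj(w,R@[.126*np.cos(th),.126*np.sin(th),.045]+P[:3]))
print(tool()[1])
E
```

```text
clock: 16.0
position: [0.5122, 0.0699, 0.1265]
ee_rot: [-0.004, 0.985, -0.173, 0.002]
contact_force: [5.3, 7.7, -5.4]
width: 0.0128
gripper_force: 101.3
knob_grip [(0.89, [322.9, 257.9])]
keeper_tip []
0 [145.95477493 -25.53188445]
-0.2 [226.88138802 -61.49192894]
-0.3 [270.98027889 -70.60375933]
-0.4 [314.88820379 -73.27547972]
-0.5 [356.74126516 -69.77330356]
[0.51228252 0.06986631 0.12644205]
```

```bash
python3 -m creep '[[0.4,0,0,0,0],[0.4,0,0,0,0],[0.4,0,0,0,0],[0.4,0,0,-0.08,0],[0.4,-0.08,0,-0.2,0],[0.4,-0.15,0,-0.26,0],[0.4,-0.15,0,-0.26,0],[0.4,-0.15,0,-0.26,0]]' 20; python3 - <<'E'
from h import *
w=shot('wrist','w12.png')
for l in('knob_grip','keeper_tip'): print(l,[(round(x['confidence'],2),np.round(x['centre'],1).tolist()) for x in eyes.place_of('wrist',l)[:2]])
P=np.load('P.npy');P[2]=.06; R=Ro.from_euler('ZY',[P[3],-P[4]]).as_matrix()
for th in(0,-.2,-.3,-.4,-.5): print(th,proj(w,R@[.126*np.cos(th),.126*np.sin(th),.042]+P[:3]))
print(tool()[1])
E
```

```text
clock: 16.95
position: [0.4394, 0.0923, 0.2583]
ee_rot: [-0.0, 0.985, -0.172, 0.002]
contact_force: [1.6, 0.3, -1.0]
width: 0.0345
gripper_force: 0.0
knob_grip [(0.76, [318.3, 105.4])]
keeper_tip [(0.5, [62.6, 150.9])]
0 [238.68371577 -63.78413209]
-0.2 [273.78461136 -77.86484389]
-0.3 [292.20535412 -81.24409047]
-0.4 [310.65208236 -82.10112676]
-0.5 [328.71969172 -80.48319332]
[0.43995687 0.09159426 0.25485728]
```

View pics/w12.png

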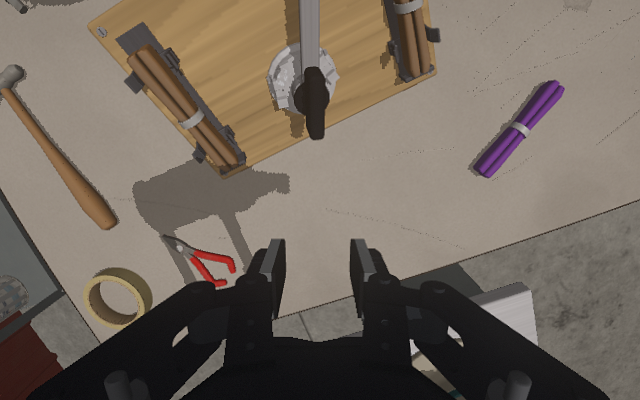

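The keeper stays on the land at about -0.4: the arm points straight up the picture at column 310 and the knob is at (316,100). Next I'll push the arm round with closed fingertips, and first work out the waypoints.

```bash
cat > way.py <<'E'
from h import *
np.set_printoptions(precision=4,suppress=True)
P=np.load('P.npy');P[2]=.06; Rd=Ro.from_euler('ZY',[P[3],-P[4]]).as_matrix()
def pt(th,off,r=.075,z=.030):
    return Rd@[r*np.cos(th)-off*np.sin(th),r*np.sin(th)+off*np.cos(th),z]+P[:3]+[0,0,.014]
if __name__=='__main__':
    s,p,R=tool();print(p,s['qpos'])
    print('above',rel(pt(-.4,.045)+[0,0,.08],-.75),pt(-.4,.045)+[0,0,.08])
    # rows from the pose commanded once there: tool axes with yaw -.75
    y=-.75;Rt=np.array([[np.cos(y),np.sin(y),0],[np.sin(y),-np.cos(y),0],[0,0,-1]])
    o=pt(-.4,.045)
    for th,off in((-.4,.045),(-.4,.028),(-.6,.026),(-.8,.026),(-1.,.026),(-1.15,.026),(-1.25,.026),(-1.3,.026),(-1.35,.026)): print(th,off,Rt.T@(pt(th,off)-o)/.5,pt(th,off))
E
python3 way.py
```

```text
[0.44   0.0916 0.2549] [ 0.0508  0.0796  1.7321 -0.0007  1.3315  1.9689]
above [ 0.3137 -0.1041  0.0626  0.0641] [0.6051 0.0872 0.2233]
-0.4 0.045 [0. 0. 0.] [0.6051 0.0872 0.1433]
-0.4 0.028 [0.0158 0.0294 0.0066] [0.6008 0.071  0.14  ]
-0.6 0.026 [0.038 0.057 0.01 ] [0.5995 0.0534 0.1383]
-0.8 0.026 [0.0535 0.084  0.0157] [0.596  0.0382 0.1354]
-1.0 0.026 [0.0637 0.1128 0.0242] [0.59   0.0242 0.1312]
-1.15 0.026 [0.0676 0.1349 0.0322] [0.5838 0.0148 0.1272]
-1.25 0.026 [0.0683 0.1495 0.0383] [0.5791 0.0092 0.1241]
-1.3 0.026 [0.0681 0.1568 0.0415] [0.5766 0.0066 0.1225]
-1.35 0.026 [0.0675 0.164  0.0448] [0.5739 0.0042 0.1209]
```

```bash
python3 -m creep '[[0,0.314,-0.104,0,0.064],[0,0.314,-0.104,0,0.064],[0,0.314,-0.104,0,0.064],[0,0.314,-0.104,0.03,0.064],[0,0.314,-0.104,0.062,0.064],[0,0.314,-0.104,0.062,0.064],[0,0.314,-0.104,0.062,0.064]]' 20; python3 - <<'E'
from way import *
w=shot('wrist','w13.png')
print([(l,[(round(x['confidence'],2),np.round(x['centre'],1).tolist()) for x in eyes.place_of('wrist',l)[:2]]) for l in('knob_grip','keeper_tip')])
for th in(-.2,-.3,-.4,-.5,-.6): print(th,proj(w,Rd@[.126*np.cos(th),.126*np.sin(th),.042]+P[:3]))
print(rel(pt(-.4,.045),-.75))
E
```

```text
clock: 17.8
position: [0.6049, 0.0871, 0.2231]
ee_rot: [0.001, 0.931, -0.366, -0.002]
contact_force: [-0.4, -0.2, 0.1]
width: -0.0001
gripper_force: 0.0
[('knob_grip', [(0.67, [402.1, 257.8])]), ('keeper_tip', [(0.71, [351.9, 134.2])])]
-0.2 [324.2108 155.0093]
-0.3 [339.6286 143.5612]
-0.4 [355.7262 133.5438]
-0.5 [372.1102 125.1853]
-0.6 [388.3882 118.6441]
[-0.0001  0.0009  0.1651  0.0001]
```

The keeper is measured at -0.39 rad. Now to go down beside it.

```bash
python3 -m creep '[[0,0,0,0.08,0],[0,0,0,0.13,0],[0,0,0,0.16,0],[0,0,0,0.16,0]]' && python3 -m creep '[[0,0.008,0.015,0.003,0],[0,0.016,0.029,0.007,0],[0,0.027,0.043,0.008,0],[0,0.038,0.057,0.01,0],[0,0.046,0.07,0.013,0],[0,0.053,0.084,0.016,0],[0,0.058,0.098,0.02,0],[0,0.063,0.113,0.024,0],[0,0.063,0.113,0.024,0]]'; python3 - <<'E'
from way import *
w=shot('wrist','w14.png')
print([(l,[(round(x['confidence'],2),np.round(x['centre'],1).tolist()) for x in eyes.place_of('wrist',l)[:2]]) for l in('knob_grip','keeper_tip')])
for th in(-.8,-.9,-1,-1.1,-1.2): print(th,proj(w,Rd@[.126*np.cos(th),.126*np.sin(th),.042]+P[:3]))
s,p,R=tool();print(p,s['contact_force'],s['qpos'][5]);
for th in (-1.15,-1.25,-1.3,-1.35):print(th,rel(pt(th,.026)))
E
```

```text
clock: 18.35
position: [0.6036, 0.0875, 0.1439]
ee_rot: [0.001, 0.931, -0.366, -0.002]
contact_force: [-0.6, -0.6, -0.2]
width: -0.0002
gripper_force: 0.0
clock: 19.25
position: [0.5889, 0.0235, 0.1328]
ee_rot: [0.001, 0.931, -0.366, -0.0]
contact_force: [-0.0, 0.2, 0.6]
width: 0.0
gripper_force: 0.0
[('knob_grip', []), ('keeper_tip', [(0.59, [374.0, 180.6])])]
-0.8 [349.9241 186.4303]
-0.9 [375.1685 182.1953]
-1 [397.8983 180.6123]
-1.1 [417.8278 181.4195]
-1.2 [434.849  184.3032]
[0.5898 0.0246 0.1333] [-0.0584 -0.2158 -0.6708] 2.243968983915425
-1.15 [0.0047 0.0224 0.0123 0.    ]
-1.25 [0.0054 0.0371 0.0183 0.    ]
-1.3 [0.0051 0.0444 0.0216 0.    ]
-1.35 [0.0046 0.0515 0.0249 0.    ]
```

```bash
python3 - <<'E'
from way import *
for th in (-.9,-1.0,-1.1,-1.2,-1.25,-1.3,-1.35):print(th,rel(pt(th,.0185)))
E
```

```text
-0.9 [-0.0034 -0.0004  0.0056  0.    ]
-1.0 [-0.0004  0.0139  0.0106  0.    ]
-1.1 [0.0011 0.0282 0.0162 0.    ]
-1.2 [0.0012 0.0424 0.0223 0.    ]
-1.25 [0.0007 0.0494 0.0255 0.    ]
-1.3 [-0.0002  0.0564  0.0288  0.    ]
-1.35 [-0.0014  0.0632  0.0322  0.    ]
```

```bash
python3 -m creep '[[0,0,0.01,0.009,0],[0,0.001,0.021,0.014,0],[0,0.001,0.028,0.017,0],[0,0.001,0.035,0.02,0],[0,0.001,0.042,0.023,0],[0,0.001,0.046,0.025,0],[0,0.001,0.049,0.026,0],[0,0.001,0.049,0.026,0]]'; python3 - <<'E'
from way import *
w=shot('wrist','w15.png')
print([(l,[(round(x['confidence'],2),np.round(x['centre'],1).tolist()) for x in eyes.place_of('wrist',l)[:2]]) for l in('knob_grip','keeper_tip')])
for z in (.042,.035):
  for th in(-1.1,-1.2,-1.3,-1.4): print(z,th,proj(w,Rd@[.126*np.cos(th),.126*np.sin(th),z]+P[:3]))
s,p,R=tool();print(p,s['contact_force'],s['qpos'][5]);
for th in (-1.2,-1.25,-1.3,-1.35):print(th,rel(pt(th,.0185)))
E
```

```text
clock: 20.2
position: [0.5732, 0.0064, 0.1202]
ee_rot: [0.0, 0.931, -0.366, -0.0]
contact_force: [-0.2, 0.9, -0.2]
width: 0.0001
gripper_force: 0.0
[('knob_grip', []), ('keeper_tip', [(0.84, [408.4, 191.0])])]
0.042 -1.1 [374.5457 188.4005]
0.042 -1.2 [395.4193 191.224 ]
0.042 -1.3 [412.9518 195.9387]
0.042 -1.4 [427.2756 202.1793]
0.035 -1.1 [366.5875 180.1381]
0.035 -1.2 [387.0874 183.2413]
0.035 -1.3 [404.4383 188.1778]
0.035 -1.4 [418.7365 194.5969]
[0.5736 0.0065 0.1204] [ 0.4607  0.8152 -0.9661] 2.2098695876780994
-1.2 [ 0.0003 -0.0061 -0.0036  0.    ]
-1.25 [-0.0002  0.0009 -0.0003  0.    ]
-1.3 [-0.0011  0.0078  0.003   0.    ]
-1.35 [-0.0023  0.0147  0.0064  0.    ]
```

```bash
python3 -m creep '[[0,-0.0005,0.003,0.001,0],[0,-0.001,0.005,0.002,0],[0,-0.001,0.008,0.003,0],[0,-0.001,0.008,0.003,0],[0,-0.001,0.008,0.003,0]]'; python3 - <<'E'
from way import *
w=shot('wrist','w16.png')
print([(l,[(round(x['confidence'],2),np.round(x['centre'],1).tolist()) for x in eyes.place_of('wrist',l)[:2]]) for l in('knob_grip','keeper_tip')])
for z in (.042,.035):
  for th in(-1.2,-1.3,-1.4): print(z,th,proj(w,Rd@[.126*np.cos(th),.126*np.sin(th),z]+P[:3]))
s,p,R=tool();print(p,s['contact_force'],s['moment'])
E
```

```text
clock: 20.85
position: [0.5703, 0.0038, 0.1188]
ee_rot: [0.0, 0.931, -0.366, 0.0]
contact_force: [0.2, -0.2, -0.1]
width: -0.0002
gripper_force: 0.0
[('knob_grip', []), ('keeper_tip', [(0.89, [401.1, 191.9])])]
0.042 -1.2 [387.9757 191.0839]
0.042 -1.3 [406.1045 195.8645]
0.042 -1.4 [420.9552 202.1833]
0.035 -1.2 [379.8181 183.0162]
0.035 -1.3 [397.7295 188.0213]
0.035 -1.4 [412.5265 194.5205]
[0.5704 0.0039 0.1188] [ 0.1173  0.2858 -1.6386] [-0.0611 -0.0067  0.0077]
```

```bash
python3 -m creep '[[0,-0.001,0.003,0.0015,0],[0,-0.001,0.006,0.003,0],[0,-0.001,0.006,0.003,0]]'; python3 - <<'E'
from way import *
w=shot('wrist','w17.png')
print([(l,[(round(x['confidence'],2),np.round(x['centre'],1).tolist()) for x in eyes.place_of('wrist',l)[:2]]) for l in('knob_grip','keeper_tip')])
for z in (.042,.035):
  for th in(-1.2,-1.3,-1.4): print(z,th,proj(w,Rd@[.126*np.cos(th),.126*np.sin(th),z]+P[:3]))
s,p,R=tool();print(p,s['contact_force'],s['moment'])
E
```

```text
clock: 21.3
position: [0.5676, 0.0019, 0.1171]
ee_rot: [0.0, 0.931, -0.366, -0.0]
contact_force: [-0.1, 1.0, 0.0]
width: 0.0003
gripper_force: 0.0
[('knob_grip', [(0.43, [369.5, 184.3])]), ('keeper_tip', [(0.93, [397.7, 192.8])])]
0.042 -1.2 [381.6403 190.5525]
0.042 -1.3 [400.3427 195.4159]
0.042 -1.4 [415.6876 201.8315]
0.035 -1.2 [373.5991 182.3917]
0.035 -1.3 [392.0522 187.4829]
0.035 -1.4 [407.3197 194.0814]
[0.5679 0.002  0.1173] [ 0.5547 -0.2879 -0.6191] [0.0227 0.0369 0.0343]
```

```bash
python3 -m creep '[[0,0,-0.03,-0.01,0],[0,0,-0.03,-0.06,0],[0,0,-0.03,-0.15,0],[0,0,-0.03,-0.2,0],[0,0,-0.03,-0.2,0]]'; cat > chk.py <<'E'
from way import *
import pickle,sys
from scipy.optimize import least_squares
obs=[]
def add(n):
    w=shot(n)
    for l in('keeper_tip','knob_grip','loose_clamp_mid'):
        r=eyes.place_of(n,l); print(n,l,[(round(x['confidence'],2),np.round(x['centre'],1).tolist()) for x in r[:3]])
        for z in(.042,.035):
            if l=='keeper_tip': print('  z',z,[np.round(proj(w,Rd@[.126*np.cos(t),.126*np.sin(t),z]+P[:3]),1).tolist() for t in(-1.2,-1.3,-1.4)])
            if l=='knob_grip': print('  z',z,proj(w,Rd@[0,0,z+.025]+P[:3]))
    pickle.dump(w,open(sys.argv[1]+n+'.pkl','wb'))
    cv2.imwrite('pics/%s%s.png'%(sys.argv[1],n),w['frame'][:,:,::-1])
for n in sys.argv[2:]: add(n)
print(tool()[1])
E
python3 chk.py a wrist side scene
```

```text
clock: 21.95
position: [0.5817, 0.0136, 0.2224]
ee_rot: [-0.002, 0.931, -0.366, 0.005]
contact_force: [0.1, -0.3, -1.4]
width: -0.0001
gripper_force: 0.0
wrist keeper_tip [(0.82, [387.2, 166.6])]
  z 0.042 [[377.3, 161.0], [388.3, 164.8], [397.8, 169.6]]
  z 0.035 [[372.8, 157.1], [383.7, 160.8], [393.2, 165.6]]
wrist knob_grip []
  z 0.042 [326.3678 294.0423]
  z 0.035 [323.445  288.1213]
wrist loose_clamp_mid [(0.86, [366.1, 162.1]), (0.82, [527.0, 183.3])]
side keeper_tip [(0.71, [339.8, 196.8])]
  z 0.042 [[339.9, 194.6], [337.1, 198.0], [333.9, 201.3]]
  z 0.035 [[341.0, 196.0], [338.2, 199.4], [335.1, 202.7]]
side knob_grip [(0.59, [306.8, 175.7])]
  z 0.042 [307.0025 176.4788]
  z 0.035 [308.177  177.8605]
side loose_clamp_mid [(0.78, [356.1, 349.5]), (0.66, [292.6, 263.4]), (0.57, [342.5, 199.8])]
scene keeper_tip [(0.74, [308.1, 193.4]), (0.62, [338.0, 213.1]), (0.48, [339.7, 221.5])]
  z 0.042 [[339.0, 210.1], [337.1, 212.7], [334.9, 215.3]]
  z 0.035 [[339.8, 211.4], [337.9, 214.0], [335.7, 216.6]]
scene knob_grip [(0.76, [310.4, 201.9]), (0.16, [335.0, 217.3])]
  z 0.042 [310.4081 200.912 ]
  z 0.035 [311.2337 202.1734]
scene loose_clamp_mid [(0.81, [375.1, 314.4]), (0.63, [341.6, 220.6]), (0.6, [310.2, 267.9])]
[0.578  0.013  0.2169]
```

```bash
python3 -c "
from way import *
print(rel((.50,.03,.217),.094))"
```

```text
[-0.1374  0.0813 -0.0001 -0.1342]
```

```bash
python3 -m creep '[[0,-0.137,0.081,0,-0.134],[0,-0.137,0.081,0,-0.134],[0,-0.137,0.081,0,-0.134],[0,-0.137,0.081,0,-0.134],[0,-0.137,0.081,0,-0.134],[0,-0.137,0.081,0,-0.134],[0,-0.137,0.081,0,-0.134],[0,-0.137,0.081,0,-0.134]]'; python3 chk.py b wrist
```

```text
clock: 23.35
position: [0.5003, 0.03, 0.2173]
ee_rot: [0.0, 0.999, 0.045, -0.0]
contact_force: [0.3, -0.2, -0.6]
width: 0.0001
gripper_force: 0.0
wrist keeper_tip [(0.9, [424.6, 131.5])]
  z 0.042 [[426.5, 118.3], [427.6, 131.9], [427.0, 144.8]]
  z 0.035 [[424.1, 113.5], [425.3, 126.9], [424.8, 139.8]]
wrist knob_grip [(0.68, [270.6, 179.5])]
  z 0.042 [273.3556 185.5351]
  z 0.035 [274.2257 179.5993]
wrist loose_clamp_mid [(0.96, [409.3, 122.8]), (0.9, [461.5, 263.9]), (0.21, [145.4, 128.5])]
[0.5004 0.03   0.2173]
```

```bash
cat > iou.py <<'E'
from way import *
w=shot('wrist')
r=eyes.regions_of('wrist','keeper_tip')+eyes.regions_of('wrist','knob_grip')
for x in r: print(round(x['confidence'],2),np.round(x['bbox'],1),x['mask'].sum())
box=lambda a:np.array([[x,y,z] for x in a[:2] for y in a[2:4] for z in a[4:]])
def sil(th,pull,q):
    m=np.zeros((400,640),np.uint8);Rz=Ro.from_euler('z',th).as_matrix()
    for b in(box((0,.134,-.008,.008,.035,.042)),box((-.03,.03,-.007,.007,.043,.070))):
        pts=np.array([proj(w,Rd@(Rz@v+[0,0,pull])+P[:3]) for v in b])
        cv2.fillConvexPoly(m,cv2.convexHull((pts*16).round().astype(np.int32)),1,shift=4)
    return m>0
M=r[0]['mask']
L=[]
for th in np.arange(-1.44,-1.15,.02):
    for pull in np.arange(-.002,.0121,.001):
        s=sil(th,pull,0);L.append(((s&M).sum()/(s|M).sum(),round(th,2),round(pull,4)))
L.sort(reverse=True);print(L[:6])
for pl in(0,.007):print(pl,max(l for l in L if l[2]==pl))
E
python3 iou.py
```

```text
0.83 [237.3 126.8 433.8 199.2] 5595
0.79 [236.8 122.8 437.5 198. ] 5471
[(np.float64(0.8035972378352336), np.float64(-1.36), np.float64(-0.002)), (np.float64(0.803226321673854), np.float64(-1.34), np.float64(-0.002)), (np.float64(0.792288162488099), np.float64(-1.34), np.float64(-0.001)), (np.float64(0.7772378115692115), np.float64(-1.34), np.float64(0.0)), (np.float64(0.7763633506207763), np.float64(-1.36), np.float64(-0.001)), (np.float64(0.7709697536638603), np.float64(-1.32), np.float64(0.0))]
0 (np.float64(0.7772378115692115), np.float64(-1.34), np.float64(0.0))
0.007 (np.float64(0.6457569777276572), np.float64(-1.28), np.float64(0.007))
```

```bash
python3 -m creep '[[0,0.138,-0.188,-0.07,0],[0,0.138,-0.188,-0.07,0],[0,0.138,-0.188,-0.07,0],[0,0.138,-0.188,-0.07,0],[0,0.138,-0.188,-0.07,0]]'; python3 iou.py; python3 - <<'E'
from way import *
w=shot('wrist')
for l in('loose_clamp_mid','right_seat','stowed_clamp_mid','left_seat'): print(l,[(round(x['confidence'],2),np.round(x['centre'],1).tolist()) for x in eyes.place_of('wrist',l)[:3]])
print(proj(w,Rd@[.032,-.115,.017]+P[:3]),proj(w,Rd@[.026,-.115,.017]+P[:3]),proj(w,Rd@[.026,.115,.017]+P[:3]))
E
```

```text
clock: 24.2
position: [0.5599, 0.1299, 0.2518]
ee_rot: [0.0, 0.999, 0.047, -0.001]
contact_force: [-0.1, -0.5, 0.8]
width: 0.0002
gripper_force: 0.0
0.59 [344.2 195.1 507.9 254. ] 4012
0.71 [345.2 193.5 510.2 255.8] 3982
[(np.float64(0.7959881467973559), np.float64(-1.36), np.float64(-0.002)), (np.float64(0.7918747162959601), np.float64(-1.34), np.float64(-0.002)), (np.float64(0.7819088642031286), np.float64(-1.38), np.float64(-0.002)), (np.float64(0.7795505617977528), np.float64(-1.34), np.float64(-0.001)), (np.float64(0.7759784075573549), np.float64(-1.36), np.float64(-0.001)), (np.float64(0.7666295884315907), np.float64(-1.32), np.float64(-0.001))]
0 (np.float64(0.7600797518830306), np.float64(-1.34), np.float64(0.0))
0.007 (np.float64(0.6000391542678152), np.float64(-1.24), np.float64(0.007))
loose_clamp_mid [(0.93, [507.8, 291.8]), (0.68, [258.0, 189.3]), (0.62, [480.8, 187.4])]
right_seat [(0.79, [485.1, 185.7]), (0.17, [496.1, 200.8])]
stowed_clamp_mid [(0.66, [260.2, 191.5])]
left_seat [(0.66, [583.6, 161.6]), (0.57, [261.0, 188.8])]
[484.6915 185.3323] [482.3825 189.4725] [261.842  189.7683]
```

```bash
python3 -c "
from rig import manip
print(manip.sign_off())"
```

```text
the job is handed in; nothing more can be done
None
```

I laid the loose clamp in the right cradle and turned the keeper over it, then handed the job in at about 24 s. My measurements from two wrist views put the keeper home in the right notch at about -1.34 rad; that is measured from masks, not seen in a picture, since my viewing limit was used up, and the hand-in gave no verdict.

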